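Close the test fixture over the copper board

ROBOT

A 7-joint arm with a two-finger parallel gripper is mounted at the origin on the work surface. World frame = base frame: x ahead of the robot, y to its left, z up, the work surface at z = 0. Lengths are in mm, angles in rad, forces in N, time in s.
With the tool pointing down it reaches from about 425 to 825 mm from the base axis. Payload 3.6 kg.
Tool frame: the origin (TCP) lies at the very end of the fingers, on their centre line; the grasp point (between the pads) lies 19 mm behind it; z points along the fingers, y is the direction in which the jaws open and shut (so a half turn about z gives the same grasp; the last joint's range is limited). The gripper opens to 93 mm and grips with 3 to 60 N. Pads are 15 mm wide; open, the fingers measure 128 mm over their backs; the gripper's body (75 mm by 188 mm) begins 65 mm behind the grasp point.
Start: joints at [-1.208, 0.615, -0.013, 1.423, 0.008, 1.103, -0.04], TCP at [246.967, 601.223, 218.64] pointing down, gripper open.
Joint ranges: [-3.12, 3.12], [-0.3, 2.06], [-1.34, 1.32], [0.26, 2.42], [-1.36, 4.5], [0.01, 1.98], [-2.84, 2.84]. Speed limits (rad/s): [2.79, 2.79, 3.14, 3.14, 3.14, 3.14, 3.14].

INTERFACE

Orientations are given as [roll, pitch, yaw] about the fixed x, y, z axes, in that order (R = Rz(yaw) Ry(pitch) Rx(roll)).
In Python, from plant import * gives the robot as it stands.
- The arm moves only by the tool carry_out, never from a script. Its arguments are lists of equal length, an entry for each row: "slide": the shift along the tool's x, y, z in cm, a list of three; "turn": the turn about the tool's z in rad; "gripper": the closure, from 0 (fully open) to 1 (shut). In form: {"slide": [[tx, ty, tz], ...], "turn": [turn, ...], "gripper": [gripper, ...]}. A call has 1 to 10 rows; each row shifts and turns the commanded pose from where the row before left it, along the tool's axes as they then stand; what a row does not reach is not made up. A row lasts 1/10 s, in which the tool goes at most 50 mm and 8.59 degrees, less where a joint would pass 70% of its speed; a pose out of reach is approached as far as the arm can. A call with a gripper value outside its range is refused whole. The fingers move at their own pace and stop on an object; "grip_force" is the grip in N (left out, the last holds). Time passes only in rows, so rows that do not move let the fingers close. It gives the time, the measured TCP pose, the force and the opening at its end, in the units of the state.
- sense(): the state, without advancing time (a new reading comes with each control period).
- get_image(name): name is "side" or "top" or "wrist"; returns (picture, depth): 420x560x3 uint8, red, green, blue; 420x560 float32, mm along the optical axis (not along the pixel's ray), 0 where there is no reading.
- camera_params(name): a dict with "camera_matrix" (3x3 intrinsics, pixels), "R" (3x3) and "t" (3): a world point X has camera coordinates R X + t. Camera axes: x right, y down, z forward; pixel columns grow to the right and rows downward; lengths in mm; the calibration is good to about 2 mm. A picture is of the moment at which its call begins: read the wrist's pose just before it. camera_params takes no time and is no camera call; for the wrist camera it gives the pose at the moment of the call.
- sign_off(): hands the job in, once; it reports no verdict.
The state is a dict: "time_s": time; "joint_pos": joint angles; "qd": joint speeds; "joint_efforts": joint torques, N m; "eef_pos": TCP position; "orientation": TCP orientation; "force": force on the tool from outside, world axes, zero at the start; "moment": the same for the moment, N m; "finger_gap": finger opening in mm.
Only numpy, scipy, OpenCV 4.12 (cv2) and the standard library are available. Lean on these libraries where they do the work, as an engineer would, in place of code of your own. Each camera call takes 0.05 s, during which the arm holds its last target.

TASK

Two clamshell test fixtures stand open on the electronics bench. Close the one that holds the copper-coloured circuit board: bring its lid over past upright, lower it gently by its handle bar without letting it fall shut, and leave it lying flat on its base, released. Leave the fixture with the green board open.

Things in the scene. Friction and masses are not known exactly. Their poses are not given: they have to be found in the camera images.
- copper_fixture: The fixture to close: light grey box, 120 (x) x 160 (y) x 60 mm high, fixed, with a copper-coloured circuit board in its top. Origin: centre of its underside, on the bench; z up; its front (where the handle comes down) faces its -x. Lid hinge axis along its y at x = +60, z = 66 mm. The two fixtures stand side by side, at least 40 mm apart, in either order.
- copper_lid (a joint): Hinge of its lid (aluminium frame 120 x 160 x 10 mm, clear window, 0.3 kg). 0 = closed, flat on the base (its stop); pi/2 = upright; starts at 1.66 to 1.80, leaning back past upright; back stop 1.95. Hinge friction holds the lid within about 0.2 rad of upright; lower, it falls shut and slams if let go over about 10 mm up at the handle. Holding it there takes about 1.5 N.
- copper_handle (a point): Centre of its handle: round black bar, 12 mm thick, 130 long, parallel to the hinge axis, 165 mm from it, in the lid's plane, on two steel arms at its ends. 110 mm of bar are free, with a 39 mm gap to the lid edge: fingers can straddle it from above at any lid angle, the bar turning between them. Bar 66 mm above the bench when closed, 231 upright. Site y: along the bar.
- green_lid (a joint): Hinge of the lid of the other, identical fixture, which holds a green circuit board. Same meaning of values; it starts open (1.66 to 1.80) and must stay open.

How it is judged (in metres and radians):
On the way:
1. the copper board's lid has come over past upright (value of joint copper_lid between 0.15 and 1.4 rad), for 0.2 s.
At the end, for the whole second after the job is handed in: The lid over the copper board lies closed on its base (within 0.1 rad, 16 mm at the handle) and at rest; the lid of the green board's fixture still stands open (above 1.4 rad) (value of joint copper_lid below 0.1 rad and velocity of joint copper_lid between -0.2 and 0.2 rad/s and value of joint green_lid above 1.4 rad); the robot touches nothing.
It fails at once if the lid slams: it comes down faster than 2.2 rad/s (0.36 m/s at the handle) in the last 0.3 rad (value of joint copper_lid below 0.3 rad and velocity of joint copper_lid below -2.2 rad/s).
It fails at once if the lid of the green board's fixture is swung forward from its open position (below 1.4 rad) (value of joint green_lid below 1.4 rad).
It also fails if it takes over 37 s, if anything falls off the work surface, if the arm or the gripper's body presses on something with over 40 N, if the wrist force passes 120 N, or if a joint passes its speed limit or range.

## Working session

There is one attempt and no reset: what is moved stays moved. The work goes in short steps, Python scripts to look and compute and a tool call to move; the robot and the scene stay as the last step left them, time stands still between calls to the robot, and variables do not carry over. Pictures are saved under pics/ and viewed, and the job is handed in when it is done.

Besides the shell and the picture viewer there is one more tool, called after "Request:" as name(argument=value, ...), one argument or row to a line, values as JSON. carry_out: Moves the arm, as the interface text tells. Its arguments: {"type":"object","properties":{"slide":{"type":"array"},"turn":{"type":"array"},"gripper":{"type":"array"},"grip_force":{"type":"number"}},"required":["slide","turn","gripper"]}

```bash
ls; mkdir -p pics; python3 - <<'E'
from plant import *
import cv2,numpy as np
s=sense();print(s)
for n in ["side","top"]:
    im,d=get_image(n);cv2.imwrite(f"pics/{n}0.png",im[:,:,::-1]);np.savez(f"{n}0.npz",d=d,**camera_params(n))
    print(camera_params(n))
E
```

```text
pics
{'time_s': 0.0, 'joint_pos': array([-1.20748892,  0.61589783, -0.01262902,  1.42486048,  0.00813638,
        1.10338151, -0.0404062 ]), 'qd': array([-0.00022763, -0.00141587, -0.00053948,  0.00033369,  0.00104807,
       -0.00055069, -0.00024029]), 'joint_efforts': array([-5.01835511e-04, -4.58928502e+01,  2.08791364e-01, -1.65743637e+01,
       -6.11468568e-02,  2.03341566e-02,  2.37856666e-04]), 'eef_pos': array([246.70782769, 600.52742293, 217.50774776]), 'orientation': array([-3.13909699e+00,  5.97589695e-05,  2.75187213e+00]), 'force': array([-0.26435623,  0.25880136,  1.02969513]), 'moment': array([-0.03115691,  0.00154552,  0.0327703 ]), 'finger_gap': 93.39985875181937}
{'camera_matrix': array([[408.89273306,   0.        , 277.03758044],
       [  0.        , 408.89273306, 211.27793474],
       [  0.        ,   0.        ,   1.        ]]), 'R': array([[-0.94725529, -0.3204597 ,  0.0036044 ],
       [-0.25194815,  0.73769515, -0.62636091],
       [ 0.19806448, -0.59423181, -0.77952487]]), 't': array([508.02062703, 210.45061179, 637.36946251])}
{'camera_matrix': array([[408.33931647,   0.        , 284.98416289],
       [  0.        , 408.33931647, 204.5394212 ],
       [  0.        ,   0.        ,   1.        ]]), 'R': array([[-0.01506721, -0.99963278, -0.0225228 ],
       [-0.99935301,  0.01579107, -0.03231426],
       [ 0.03265805,  0.02202134, -0.99922395]]), 't': array([ -3.50258759, 526.86391836, 722.62226219])}
```

View pics/side0.png

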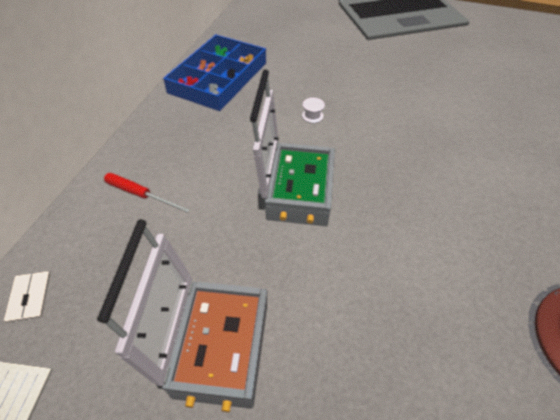

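View pics/top0.png

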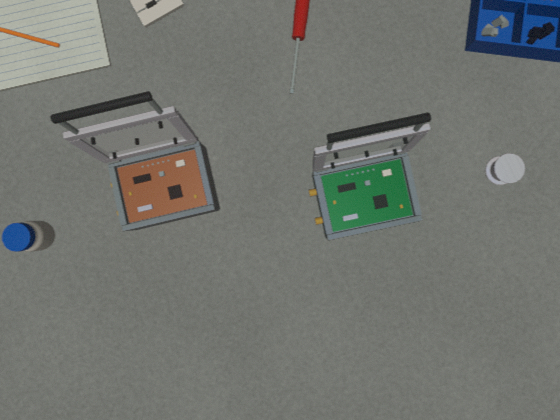

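```bash
cat > h.py <<'E'
import numpy as np
def dep(f,u,v,z=None,P=None):
    P=np.load(f) if P is None else P;K,R,t=P['camera_matrix'],P['R'],P['t']
    ray=R.T@(np.linalg.inv(K)@[u,v,1]);c=-R.T@t
    if z is None:
        d=P['d'][int(round(v)),int(round(u))];return c+ray*d
    return c+ray*(z-c[2])/ray[2]
E
python3 - <<'E'
import cv2
im=cv2.imread('pics/top0.png')
cv2.imwrite('pics/c1.png',cv2.resize(im[80:240,40:230],None,fx=4,fy=3.75*4/3.75,interpolation=cv2.INTER_CUBIC)[:600])
im=cv2.imread('pics/side0.png')
cv2.imwrite('pics/c2.png',cv2.resize(im[210:415,90:280],None,fx=2.9,fy=2.9,interpolation=cv2.INTER_CUBIC))
E
```

```text
(no output)
```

View pics/c1.png

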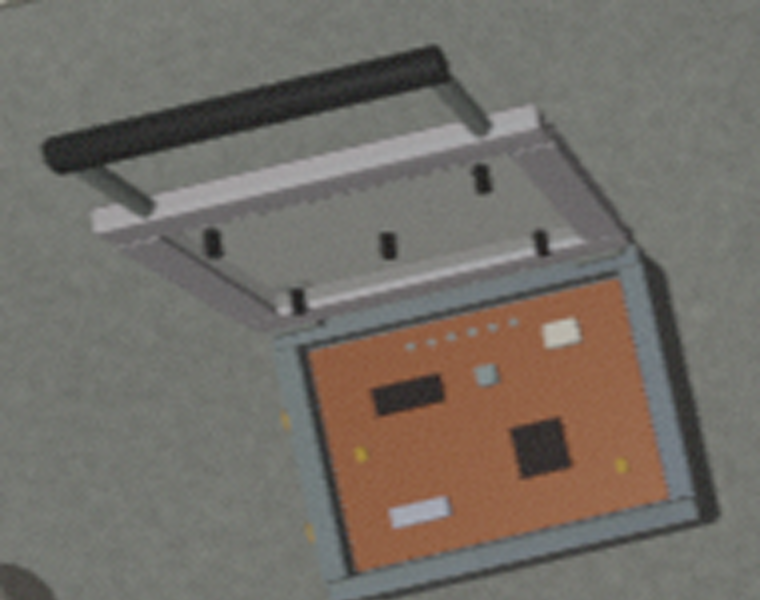

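View pics/c2.png

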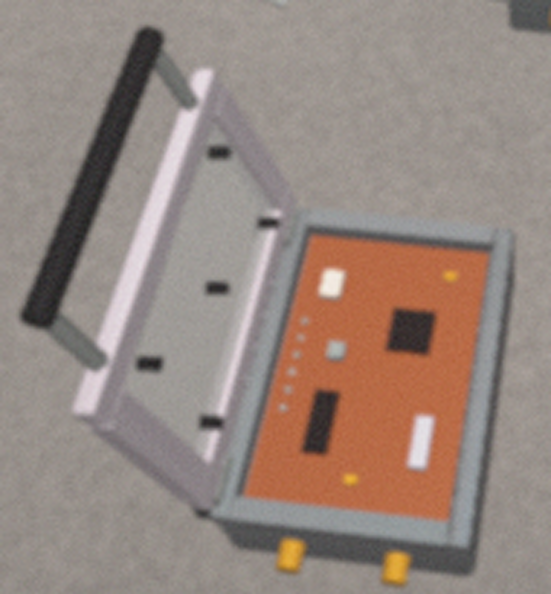

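```bash
python3 - <<'E'
from h import *
np.set_printoptions(precision=1,suppress=True)
C=[dep('top0.npz',*p,z=60) for p in [(109,164.5),(198.5,142.5),(214.2,208.7),(123,229.5)]]
for c in C: print(c)
bl,br,fr,fl=C
print('sizes',[np.linalg.norm(a-b) for a,b in[(bl,br),(br,fr),(fr,fl),(fl,bl)]])
ex=((bl-fl)+(br-fr));yaw=np.arctan2(ex[1],ex[0]);ey=(bl-br)+(fl-fr);print('yaw',yaw,np.arctan2(-ey[0],ey[1]),'ctr',sum(C)/4)
print('bar top depth',dep('top0.npz',54.5,118.5),dep('top0.npz',148,96),dep('top0.npz',101,107))
print('bar side depth',dep('side0.npz',141,224),dep('side0.npz',103.5,317),dep('side0.npz',122,271))
P=np.load('side0.npz');print([dep('top0.npz',101,107,z=z) for z in (220,225,230)])
y=(yaw+np.arctan2(-ey[0],ey[1]))/2
c=(sum(C)/4)
for q in (1.66,1.73,1.8):
    h=np.array([60-165*np.cos(q),0,66+165*np.sin(q)]);print(q,c[0]+np.cos(y)*h[0],c[1]+np.sin(y)*h[0],h[2])
E
```

```text
[597.3 282.9  60. ]
[631.7 131.   60. ]
[520.  105.6  60. ]
[487.5 259.4  60. ]
sizes [np.float64(155.76970113432472), np.float64(114.53574491966302), np.float64(157.17445103941972), np.float64(112.27891192812729)]
yaw 0.21786304292629638 0.21527335041484763 ctr [559.1 194.7  60. ]
bar top depth [632.8 273.1 233.4] [658.6 153.5 234.4] [645.5 212.6 235.8]
bar side depth [656.1 158.2 234. ] [630.6 275.  234.5] [641.4 222.6 235.6]
[array([650. , 220.1, 220. ]), array([648.6, 217.7, 225. ]), array([647.1, 215.3, 230. ])]
1.66 632.0596254983616 210.76694449472492 230.34395833622855
1.73 643.2506440287207 213.2291784894669 228.91338355061822
1.8 654.3165345873801 215.66388198331867 226.6848590949022
```

Request:
carry_out(
  slide=[
    [0,0,-1],
    [0,0,-1],
    [0,0,-1],
    [0,0,-1],
    [0,0,-1],
    [0,0,-1],
    [0,0,-1],
    [0,0,-1],
  ],
  turn=[0.12,0.12,0.12,0.12,0.12,0.12,0.12,0.12],
  gripper=[0,0,0,0,0,0,0,0],
  grip_force=15,
)

```text
time_s: 0.9
eef_pos: [246.7, 600.9, 298.4]
orientation: [-3.141, 0.001, 1.787]
force: [-0.4, 0.7, -0.2]
finger_gap: 93.1
```

Request:
carry_out(
  slide=[
    [-3,2,0],
    [-4,2.5,0],
    [-4,2.5,0],
    [-4,2.5,0],
    [-4,2.5,0],
    [-4,2.5,0],
    [-4,2.5,0],
    [-4,2.5,0],
    [-4,2.5,0],
    [-4,2.5,0],
  ],
  turn=[0,0,0,0,0,0,0,0,0,0],
  gripper=[0,0,0,0,0,0,0,0,0,0],
)

```text
time_s: 1.9
eef_pos: [572.3, 273.0, 298.1]
orientation: [-3.14, -0.0, 1.792]
force: [1.5, 0.7, -1.0]
finger_gap: 93.1
```

```bash
python3 - <<'E'
from plant import *
import cv2,numpy as np
n="wrist";p=camera_params(n);im,d=get_image(n);cv2.imwrite(f"pics/{n}1.png",im[:,:,::-1]);np.savez(f"{n}1.npz",d=d,**p)
s=sense();print(s['eef_pos'],s['time_s'])
im,d=get_image("top");cv2.imwrite("pics/top1.png",im[:,:,::-1])
E
```

```text
[579.00364099 261.87373819 297.95320393] 1.95
```

View pics/wrist1.png

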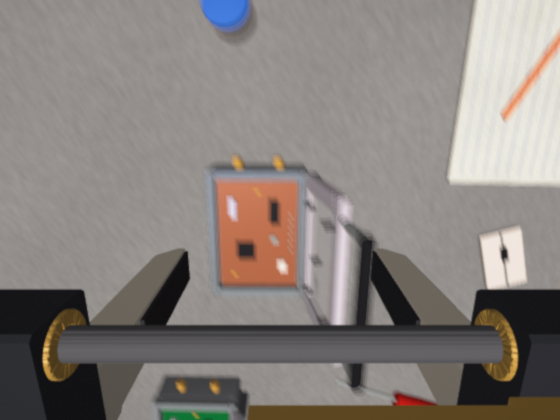

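View pics/top1.png

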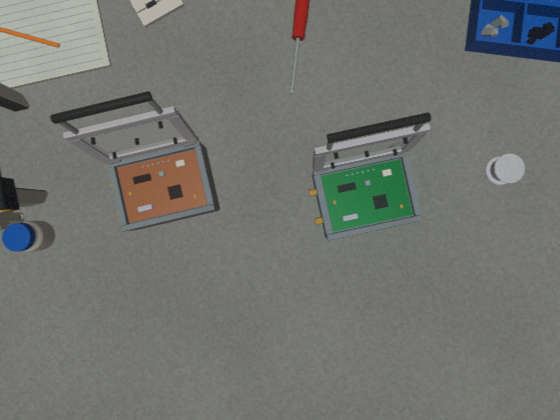

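```bash
python3 - <<'E'
from plant import *
import cv2,numpy as np
n="wrist";p=camera_params(n);im,d=get_image(n);cv2.imwrite(f"pics/{n}2.png",im[:,:,::-1]);np.savez(f"{n}2.npz",d=d,**p)
s=sense();print(s['eef_pos'],s['orientation'],s['time_s'])
cv2.imwrite('pics/c3.png',cv2.resize(im[190:410,250:450,::-1],None,fx=2.7,fy=2.7,interpolation=cv2.INTER_CUBIC))
E
```

```text
[573.88515763 269.36173794 297.86938069] [-3.14097755  0.00322626  1.78316693] 2.05
```

View pics/c3.png

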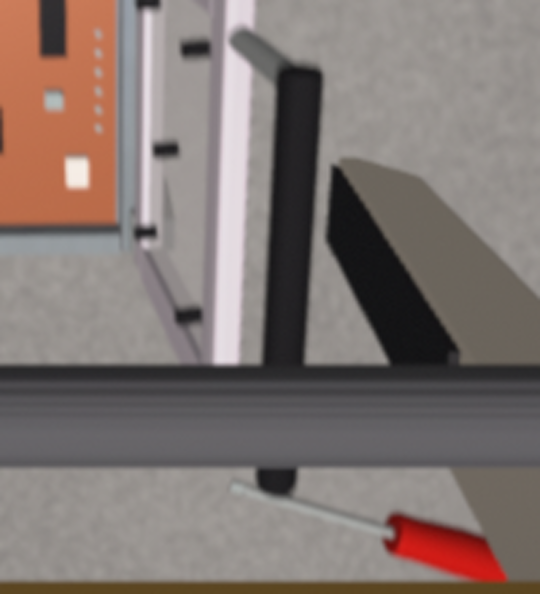

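```bash
python3 - <<'E'
from h import *
np.set_printoptions(precision=1,suppress=True)
a=dep('wrist2.npz',360.7,217,z=229);b=dep('wrist2.npz',352.2,371,z=229);print(a,b,(a+b)/2,np.linalg.norm(a-b),np.arctan2(-(a-b)[0],(a-b)[1]))
print(dep('wrist2.npz',360,225),dep('wrist2.npz',357,290),dep('wrist2.npz',353,366))
E
```

```text
[630.3 279.5 229. ] [658.4 153.5 229. ] [644.4 216.5 229. ] 129.12523278544776 0.21978112166440394
[629.6 275.5 234.9] [640.7 227.3 235. ] [655.6 162.4 234.2]
```

Request:
carry_out(
  slide=[
    [-2,1.7,0],
    [-2,2,0],
    [-2,1.5,0],
    [-0.7,0.5,0],
    [0,0,0],
    [0,0,0],
    [0,0,0],
  ],
  turn=[0,0,0,0,0,0,0],
  gripper=[0.3,0.3,0.3,0.3,0.3,0.3,0.3],
)

```text
time_s: 2.75
eef_pos: [640.6, 223.8, 298.8]
orientation: [-3.141, -0.002, 1.795]
force: [-0.0, -0.6, -0.2]
finger_gap: 64.9
```

Request:
carry_out(
  slide=[
    [-0.8,0.2,1],
    [0,0,1.5],
    [0,0,1.5],
    [0,0,1.5],
    [0,0,1.5],
    [0,0,1],
    [0,0,0.7],
    [0,0,0],
    [0,0,0],
  ],
  turn=[0,0,0,0,0,0,0,0,0],
  gripper=[0.4,0.4,0.4,0.4,0.4,0.4,0.4,0.4,0.4],
)

```text
time_s: 3.65
eef_pos: [645.8, 214.2, 212.1]
orientation: [3.141, 0.0, 1.792]
force: [-0.5, 0.4, 0.1]
finger_gap: 55.7
```

```bash
python3 - <<'E'
from plant import *
import cv2,numpy as np
for n in ["side"]:
    im,d=get_image(n);cv2.imwrite(f"pics/{n}3.png",im[:,:,::-1])
s=sense();print(s['eef_pos'],s['orientation'],s['time_s'],s['force'],s['joint_pos'])
E
```

```text
[646.0087252  214.26692372 212.43766413] [ 3.14006055e+00 -2.42736296e-05  1.79191556e+00] 3.7 [-0.00328517  0.56649505 -0.99618094] [-0.50120276  0.68285901  0.28223615  1.33848725 -0.194068    1.14553307
  0.02182404]
```

View pics/side3.png

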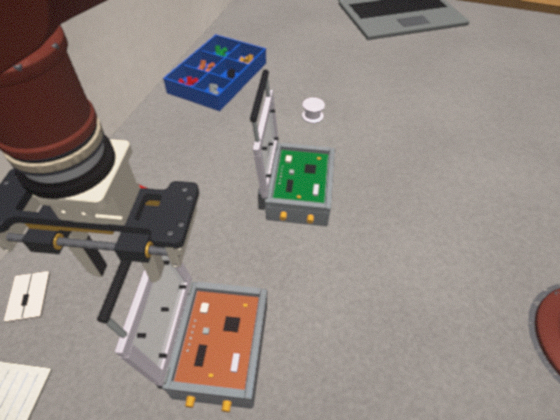

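Request:
carry_out(
  slide=[
    [0,0,0],
    [0,0,0],
    [0,0,0],
    [0,0,0],
    [0,0,0],
    [0,0,0],
    [0,0,0],
    [0,0,0],
  ],
  turn=[0,0,0,0,0,0,0,0],
  gripper=[1,1,1,1,1,1,1,1],
  grip_force=15,
)

```text
time_s: 4.5
eef_pos: [645.6, 214.2, 211.6]
orientation: [-3.142, 0.0, 1.792]
force: [-0.5, 0.4, -0.3]
finger_gap: 11.6
```

```bash
python3 - <<'E'
import numpy as np
q=np.concatenate([[1.745],np.linspace(1.7,0,31)])
y=np.round((-16.5*np.cos(q)+16.5*np.cos(q[0])),1);z=np.round(-16.5*(np.sin(q)-np.sin(q[0])),1)
for i in range(1,len(q)): print(round(q[i],2),[0,round(y[i]-y[i-1],1),round(z[i]-z[i-1],1)],y[i],z[i])
E
```

```text
1.7 [0, np.float64(-0.7), np.float64(-0.1)] -0.7 -0.1
1.64 [0, np.float64(-1.0), np.float64(-0.1)] -1.7 -0.2
1.59 [0, np.float64(-0.9), np.float64(0.0)] -2.6 -0.2
1.53 [0, np.float64(-0.9), np.float64(0.0)] -3.5 -0.2
1.47 [0, np.float64(-1.0), np.float64(0.0)] -4.5 -0.2
1.42 [0, np.float64(-0.9), np.float64(0.1)] -5.4 -0.1
1.36 [0, np.float64(-0.9), np.float64(0.2)] -6.3 0.1
1.3 [0, np.float64(-0.9), np.float64(0.2)] -7.2 0.3
1.25 [0, np.float64(-0.9), np.float64(0.3)] -8.1 0.6
1.19 [0, np.float64(-0.9), np.float64(0.3)] -9.0 0.9
1.13 [0, np.float64(-0.8), np.float64(0.4)] -9.8 1.3
1.08 [0, np.float64(-0.9), np.float64(0.4)] -10.7 1.7
1.02 [0, np.float64(-0.8), np.float64(0.5)] -11.5 2.2
0.96 [0, np.float64(-0.8), np.float64(0.5)] -12.3 2.7
0.91 [0, np.float64(-0.7), np.float64(0.6)] -13.0 3.3
0.85 [0, np.float64(-0.7), np.float64(0.6)] -13.7 3.9
0.79 [0, np.float64(-0.7), np.float64(0.6)] -14.4 4.5
0.74 [0, np.float64(-0.7), np.float64(0.7)] -15.1 5.2
0.68 [0, np.float64(-0.6), np.float64(0.7)] -15.7 5.9
0.62 [0, np.float64(-0.6), np.float64(0.7)] -16.3 6.6
0.57 [0, np.float64(-0.5), np.float64(0.8)] -16.8 7.4
0.51 [0, np.float64(-0.5), np.float64(0.8)] -17.3 8.2
0.45 [0, np.float64(-0.4), np.float64(0.8)] -17.7 9.0
0.4 [0, np.float64(-0.4), np.float64(0.9)] -18.1 9.9
0.34 [0, np.float64(-0.3), np.float64(0.8)] -18.4 10.7
0.28 [0, np.float64(-0.3), np.float64(0.9)] -18.7 11.6
0.23 [0, np.float64(-0.2), np.float64(0.9)] -18.9 12.5
0.17 [0, np.float64(-0.2), np.float64(1.0)] -19.1 13.5
0.11 [0, np.float64(-0.2), np.float64(0.9)] -19.3 14.4
0.06 [0, np.float64(0.0), np.float64(0.9)] -19.3 15.3
0.0 [0, np.float64(-0.1), np.float64(1.0)] -19.4 16.3
```

Request:
carry_out(
  slide=[
    [0,-0.7,-0.1],
    [0,-1,-0.1],
    [0,-0.9,0],
    [0,-0.9,0],
    [0,-1,0],
    [0,-0.9,0.1],
    [0,-0.9,0.2],
    [0,-0.9,0.2],
    [0,0,0],
    [0,0,0],
  ],
  turn=[0,0,0,0,0,0,0,0,0,0],
  gripper=[1,1,1,1,1,1,1,1,1,1],
)

```text
time_s: 5.5
eef_pos: [574.2, 198.7, 208.6]
orientation: [-3.139, -0.001, 1.792]
force: [-1.6, 1.1, 3.7]
finger_gap: 11.4
```

Request:
carry_out(
  slide=[
    [0,-0.9,0.3],
    [0,-0.9,0.3],
    [0,-0.8,0.4],
    [0,-0.9,0.4],
    [0,-0.8,0.5],
    [0,-0.8,0.5],
    [0,-0.7,0.6],
    [0,-0.7,0.6],
    [0,0,0],
    [0,0,0],
  ],
  turn=[0,0,0,0,0,0,0,0,0,0],
  gripper=[1,1,1,1,1,1,1,1,1,1],
)

```text
time_s: 6.5
eef_pos: [510.6, 184.4, 172.0]
orientation: [-3.139, -0.0, 1.792]
force: [-2.3, 3.7, -0.8]
finger_gap: 11.4
```

```bash
python3 - <<'E'
from plant import *
import cv2,numpy as np
for n in ["side"]:
    im,d=get_image(n);cv2.imwrite(f"pics/{n}4.png",im[:,:,::-1])
s=sense();print(s['eef_pos'],s['time_s'],s['force'])
E
```

```text
[510.86782683 184.46680055 172.22470282] 6.55 [-2.72263694  4.25824173  0.85014135]
```

View pics/side4.png

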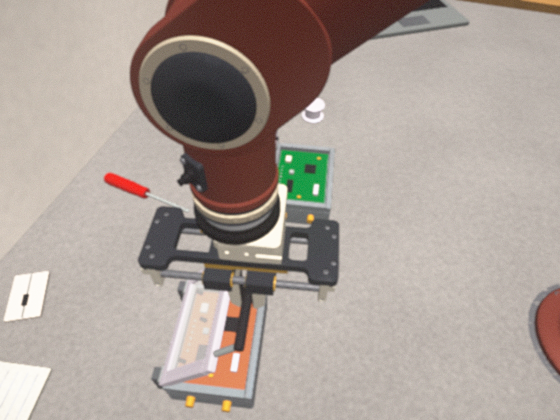

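Request:
carry_out(
  slide=[
    [0,-0.7,0.6],
    [0,-0.7,0.7],
    [0,-0.6,0.7],
    [0,-0.6,0.7],
    [0,-0.5,0.8],
    [0,-0.5,0.8],
    [0,-0.4,0.8],
    [0,-0.4,0.9],
    [0,0,0],
    [0,0,0],
  ],
  turn=[0,0,0,0,0,0,0,0,0,0],
  gripper=[1,1,1,1,1,1,1,1,1,1],
)

```text
time_s: 7.55
eef_pos: [468.6, 174.3, 111.8]
orientation: [-3.14, 0.001, 1.792]
force: [-0.1, 4.9, -3.2]
finger_gap: 11.9
```

Request:
carry_out(
  slide=[
    [0,-0.3,0.8],
    [0,-0.3,0.9],
    [0,-0.2,0.9],
    [0,-0.2,1],
    [0,-0.2,0.9],
    [0,0,0.4],
    [0,0,0.4],
    [0,0,0],
    [0,0,0],
  ],
  turn=[0,0,0,0,0,0,0,0,0],
  gripper=[1,1,1,1,1,1,1,1,1],
)

```text
time_s: 8.45
eef_pos: [456.8, 171.4, 59.5]
orientation: [-3.14, 0.0, 1.792]
force: [-1.6, 3.1, -2.2]
finger_gap: 11.5
```

```bash
python3 - <<'E'
from plant import *
import cv2,numpy as np
for n in ["side"]:
    im,d=get_image(n);cv2.imwrite(f"pics/{n}5.png",im[:,:,::-1])
s=sense();print(s['eef_pos'],s['time_s'],s['force'],s['joint_pos'])
E
```

```text
[456.85289597 171.46151615  59.60271822] 8.5 [-1.76968622  2.21016089 -1.3672318 ] [-0.54341656  0.61658247  0.20708337  2.05268588 -0.25159459  0.4968477
  0.06950282]
```

View pics/side5.png

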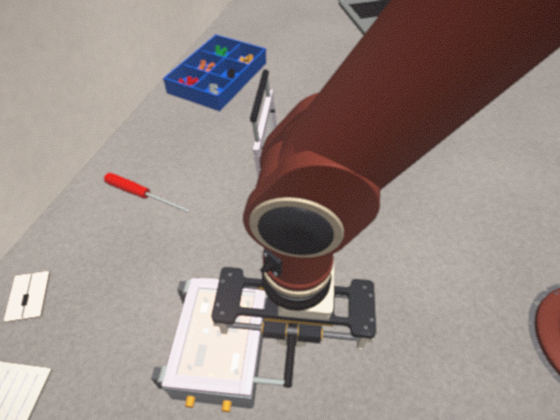

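Request:
carry_out(
  slide=[
    [0,0,0.3],
    [0,0,0.3],
    [0,0,0.2],
    [0,0,0.2],
    [0,0,0],
    [0,0,0],
  ],
  turn=[0,0,0,0,0,0],
  gripper=[1,1,1,1,1,1],
)

```text
time_s: 9.1
eef_pos: [456.5, 171.4, 49.4]
orientation: [-3.14, 0.0, 1.792]
force: [-4.1, 0.9, -1.2]
finger_gap: 11.4
```

Not yet clearly on the stop; step lower.

Request:
carry_out(
  slide=[
    [0,0,0.2],
    [0,0,0.2],
    [0,0,0],
    [0,0,0],
  ],
  turn=[0,0,0,0],
  gripper=[1,1,1,1],
)

```text
time_s: 9.5
eef_pos: [456.6, 171.4, 47.2]
orientation: [-3.14, -0.0, 1.791]
force: [-6.1, -0.8, 14.1]
finger_gap: 11.4
```

Request:
carry_out(
  slide=[
    [0,0,0],
    [0,0,0],
    [0,0,0],
    [0,0,0],
    [0,0,0],
  ],
  turn=[0,0,0,0,0],
  gripper=[0.65,0.65,0.65,0.65,0.65],
)

```text
time_s: 10.0
eef_pos: [457.6, 171.8, 45.5]
orientation: [3.141, 0.0, 1.792]
force: [-0.2, -0.8, 0.5]
finger_gap: 32.6
```

Request:
carry_out(
  slide=[
    [0,0,-1],
    [0,0,-1],
    [0,0,-1.5],
    [0,0,-2],
    [0,0,-2],
    [0,0,-2],
    [0,0,-2],
    [0,0,-1],
    [0,0,0],
    [0,0,0],
  ],
  turn=[0,0,0,0,0,0,0,0,0,0],
  gripper=[0.65,0.65,0.65,0.65,0.65,0.65,0.65,0.65,0.65,0.65],
)

```text
time_s: 11.0
eef_pos: [456.8, 171.8, 170.4]
orientation: [-3.141, -0.0, 1.792]
force: [-0.7, -0.1, -0.2]
finger_gap: 32.6
```

```bash
python3 - <<'E'
from plant import *
import cv2,numpy as np
for n in ["side","wrist"]:
    im,d=get_image(n);cv2.imwrite(f"pics/{n}6.png",im[:,:,::-1]);np.savez(f"{n}6.npz",d=d,**camera_params(n))
s=sense();print(s['eef_pos'],s['time_s'],s['force'],s['finger_gap'])
E
```

```text
[456.48560237 171.66751189 169.79307935] 11.1 [-0.23410637  0.0235424  -0.71875914] 32.356974269564205
```

View pics/side6.png

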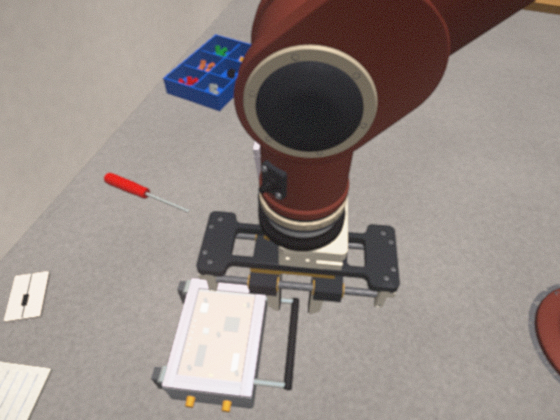

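View pics/wrist6.png

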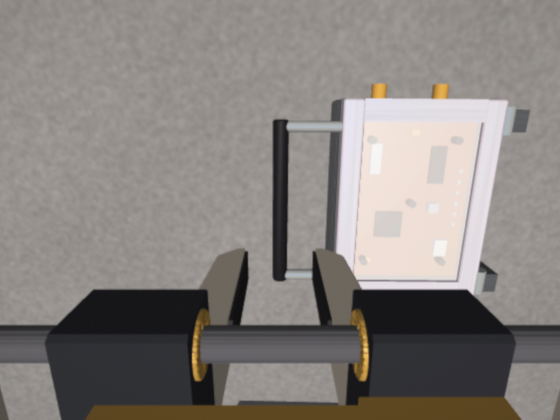

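```bash
python3 - <<'E'
from plant import *
from h import *
import cv2
np.set_printoptions(precision=1,suppress=True)
print(dep('side6.npz',292,350),dep('wrist6.npz',280,200),dep('side6.npz',178,330),dep('side6.npz',254,330))
im,d=get_image("top");cv2.imwrite("pics/top7.png",im[:,:,::-1])
print(sense()['time_s'])
E
```

```text
[451.6 187.4  72.1] [454.1 179.8  72. ] [611.8 212.3  73.3] [510.6 177.9  73.3]
11.15
```

View pics/top7.png

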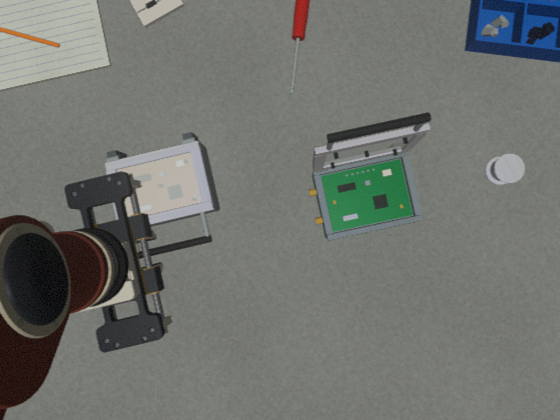

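The bar's top surface is at 72 mm, as expected when closed. The lid's top is level at 73 mm front and back. The green fixture looks unchanged, and the gripper is clear of everything.

```bash
python3 -c "
from plant import *
print(sign_off())"
```

```text
the job is handed in; nothing more can be done
None
```

The copper-board fixture is closed and released, and the job was handed in at about 11.2 s. I gripped its handle bar from above at 15 N and brought the lid over past upright in an arc. I lowered it at about 0.5 rad/s until it met the stop, where I felt about 14 N upward. I then opened the fingers part-way and lifted straight up.

Last checks, all in agreement:
- **Copper lid:** the top of the handle bar is at 72 mm, which puts its centre at 66 mm, the closed height. The lid's top reads 73 mm at both front and back, so it lies flat.
- **Green fixture:** its lid looks the same in the top view as at the start, still open. I did not measure its angle.
- **Gripper:** it is about 10 cm above the bar, with the force on the tool near zero.

The one thing that was slightly off was the fixture size measured in the first top view: about 156 x 113 mm against the stated 160 x 120. It did not affect the arc: forces on the tool stayed under about 6 N until the lid reached the stop.

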